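# Uncover the bowl of loose bits and hold the bit case open

## Robot

A 7-joint arm with a two-finger parallel gripper is mounted at the origin on the work surface. World frame = base frame: x ahead of the robot, y to its left, z up, the work surface at z = 0. Lengths are in m, angles in rad, forces in N, time in s.
With the tool pointing down it reaches from about 0.35 to 0.9 m from the base axis. Payload 8.1 kg.
Tool frame: the origin (TCP) lies at the very end of the fingers, on their centre line; the grasp point (between the pads) lies arm.hold_point_z behind it (arm.hold_point_z is the distance from the TCP to the grasp point, in m); z points along the fingers, y is the line along which they close (so a half turn about z gives the same grasp; the last joint's range is limited). The gripper opens to 92 mm and grips with 3 to 60 N. Pads are 19 mm wide; open, the fingers measure 130 mm over their backs; the gripper's body (75 mm by 190 mm) begins 47 mm behind the grasp point.
Start: joints at [-1.398, 0.434, 0.025, 1.573, -0.012, 1.134, -0.075], TCP at [0.17, 0.601, 0.227] pointing down, gripper open.
Joint ranges: [-2.62, 2.62], [-0.44, 2.09], [-1.27, 1.32], [0.08, 2.57], [-1.32, 4.46], [0.12, 2], [-2.74, 2.74]. Speed limits (rad/s): [2.22, 2.22, 3.01, 3.01, 3.14, 3.14, 3.14].

## Interface

Orientations are given as a rotation vector (axis times angle).
In Python, from cell import arm, vision, job, cut_out gives the robot as it stands. The module is installed in compiled form; this text tells all that it offers.
- The arm moves only by the tool play_rows, never from a script. Its argument "increments" is text: rows parted by semicolons, each of 5 numbers parted by spaces: the shift along the tool's x, y, z in cm, then the turn about the tool's z in degrees, then the opening, from -1 (shut) to 1 (fully open), so that 0 is half open. A call has 1 to 5 rows; each row shifts and turns the commanded pose from where the row before left it, along the tool's axes as they then stand; what a row does not reach is not made up. A row lasts 1/12 s, in which the tool goes at most 41.7 mm and 7.16 degrees, less where a joint would pass 70% of its speed; a pose out of reach is approached as far as the arm can. A call is refused whole if a number of a shift passes 4.17 or a number of a turn 7.16, either way. A call with a gripper value outside its range is refused whole. The fingers move at their own pace and stop on an object; "grip_force" is the grip in N (left out, the last holds). Time passes only in rows, so rows that do not move let the fingers close. It gives the time, the measured TCP pose, the force, the opening and the grip force at its end, in the units of the state.
- arm.observe(): the state, without advancing time (a new reading comes with each control period).
- vision.get_image(name): name is "scene" or "top" or "wrist"; returns a dict with "frame" (420x560x3 uint8, red, green, blue), "z_map" (420x560 float32, m along the optical axis (not along the pixel's ray), 0 where there is no reading), "mtx" (3x3 intrinsics, pixels), "cam_to_world" (4x4, takes a point from camera to world coordinates). Camera axes: x right, y up, looking along -z (the intrinsics and any distortion apply to the point x, -y, -z); pixel columns grow to the right and rows downward; lengths in m; the calibration is good to about 2 mm. The wrist camera is an equidistant fisheye: a pixel r from the principal point sees the ray r / f radians off the axis. A picture is of the moment at which its call begins.
- job.sign_off(): hands the job in; it is judged then, once.
Trained networks look in a picture, given as the dict that the camera call returned (one of the last four; its "shot" number tells which), for a name from the list of things; names that differ only in an ending like _2 or _b are one class to them, and where a whole thing is asked for, a point or a joint stands for the part that bears it (a point fixed in the world has none). Each returns a list of dicts, best first, with "confidence" (0 to 1); they miss things now and then, are a little off and sometimes report something else, mostly with a low value. They report only what shows in the picture. A call takes as long as a camera call. They do not tell look-alikes from the thing itself.
- cut_out(query, picture): "mask" (420x560 bool, what is visible of it) and "point" ([row, column] in pixels, amid what is visible of it).
The state is a dict: "clock": time; "joints": joint angles; "dq": joint speeds; "joint_efforts": joint torques, N m; "position": TCP position; "ee_rot": TCP orientation; "force": force on the tool from outside, world axes, zero at the start; "ft_torque": the same for the moment, N m; "width": opening from 0.0 (shut) to 1.0 (fully open); "gripper_force": force on a finger pad.
Only numpy, scipy, OpenCV 4.12 (cv2) and the standard library are available. Lean on these libraries where they do the work, as an engineer would, in place of code of your own. Each camera call takes 0.05 s, during which the arm holds its last target. There are 200 camera calls.

## Task

I want to sort the loose bits from the small aluminium bowl back into the black bit case: lift the loose lid off the bowl by its knob and set it down flat, without dropping it, in the middle of the wooden block. Then take the case's flip-top lid by its upright grip, swing it up to 60 degrees open (give or take ten) and finish while still holding it there, since it falls shut as soon as it is let go. Leave the bowl, the block and all the other things where they are.

Things in the scene. Friction and masses are not known exactly. Their poses are not given: they have to be found in the camera images.
- case_lid (a joint): opening angle of the bit case's flip-top lid in rad: 0 shut, grows as the front edge is swung up, 1.047 is 60 degrees, stops at 1.9. It turns almost freely (lid mass about 0.11 to 0.22 kg) and falls shut by its weight when let go anywhere below about 80 degrees.
- case_lid_grip (a point): pinch point of the case lid's grip: black fin 24 (x) x 14 thick (y, pinch across this) x 36 mm tall, upright on the lid, mid-width near the front edge. Point: mid-thickness, 26 mm above the lid's top face, 10 below the fin's top; 74 mm above the bench when shut. Axes turn with the lid: y along the hinge, z out of its top; in them it is 95 mm in -x and 40 mm in +z from case_lid_hinge.
- case_lid_hinge (a point): the point on the hinge axis of the case lid in line with the grip, at the far edge of the black plastic bit case, 34 mm above the bench. Its axes are those of the lid, y along the hinge; the lid opens by a positive turn about y. The lid is 114 x 174 x 14 mm.
- case: bottom half of the black plastic bit case, 110 (x) x 170 (y) x 34 mm, full and heavy, does not move; origin at the middle of its underside, x from the front edge to the hinge, z up
- bowl_lid_knob (a point): centre of the black knob of the bowl's loose aluminium lid: upright cylinder 26 mm across, 24 mm tall, on a thin stem; 34 mm above the lid's underside, 24 mm above its plate (128 mm across, 4 mm thick), whose 100 mm wide, 6 mm deep locating disc sits inside the bowl's rim. z up. Lid mass 0.08 to 0.17 kg. On the bowl it is 88 mm above the bench.
- bowl_lid: the same loose bowl lid; origin at the centre of its underside, z up
- bowl_rim (a point): centre of the mouth of the small aluminium bowl, 120 mm across, 60 mm high, loose on the bench, 0.22 kg, with a few bits in it; z up
- block_top (a point): centre of the top face of the wooden block, 100 (x) x 120 (y) x 38 mm, loose on the bench, 0.34 kg; 38 mm above the bench, z up
- bowl: the same bowl; origin under its middle
- block: the same wooden block; origin under its middle
- drill: cordless drill, grey and black, lying on its side, about 190 x 170 mm, 62 mm high; origin on the bench under its motor housing. A bystander, to be left alone.
- punch: steel punch, 100 mm long, 10 mm thick, lying on the bench; origin on the bench under its middle. A bystander, to be left alone.
- pencil: flat wooden carpenter's pencil, 130 x 12 x 7 mm, lying on the bench; origin under its middle. A bystander, to be left alone.
- jar: glass jar with a steel cap, 70 mm across, 85 mm high, standing; origin under its middle. A bystander, to be left alone.
- tape: grey tape measure, 36 x 66 x 62 mm, standing; origin under its middle. A bystander, to be left alone.
- screwdriver: screwdriver lying on the bench near the robot; origin on the bench. A bystander, to be left alone.
- hammer: hammer lying on the bench near the robot; origin on the bench. A bystander, to be left alone.
Not all that is in view belongs to the job. Leave any green or orange look-alike of the bowl_lid alone.

How it is judged:
By the outcome, as a careful person would: the job done as asked, in the order asked, and still so for the second after the job is handed in, while the arm keeps its last pose, push and grip.
It also fails if it takes over 58 s, if anything falls off the work surface, if the arm or the gripper's body presses on something with over 40 N, if the wrist force passes 120 N, or if a joint passes its speed limit or range.

## Working session

There is one attempt and no reset: what is moved stays moved. The work goes in short steps, Python scripts to look and compute and a tool call to move; the robot and the scene stay as the last step left them, time stands still between calls to the robot, and variables do not carry over. Pictures are saved under pics/ and viewed, at most 10 in all, crops included, and the job is handed in when it is done.

Besides the shell and the picture viewer there is one more tool, called as name(argument=value, ...), one argument or row to a line, values as JSON. play_rows: Moves the arm, as the interface text tells. Its arguments: {"type":"object","properties":{"increments":{"type":"string"},"grip_force":{"type":"number"}},"required":["increments"]}

```bash
mkdir -p pics
cat > h.py <<'E'
import numpy as np, cv2
from cell import arm, vision, job, cut_out
from scipy.spatial.transform import Rotation as R
def world(im, mask=None):
    z=im["z_map"]; K=im["mtx"]; T=im["cam_to_world"]
    v,u=np.nonzero((z>0)&(mask if mask is not None else True))
    d=z[v,u]
    x=(u-K[0,2])/K[0,0]*d; y=(v-K[1,2])/K[1,1]*d
    return (T@np.c_[x,-y,-d,np.ones_like(d)].T).T[:,:3],v,u
def save(im,n,s=1,crop=None):
    f=im["frame"][...,::-1]
    if crop: f=f[crop[0]:crop[1],crop[2]:crop[3]]
    cv2.imwrite("pics/"+n,cv2.resize(f,None,fx=s,fy=s))
E
python3 - <<'E'
from h import *
s=arm.observe(); print(arm.hold_point_z,{k:np.round(s[k],3) for k in("clock","position","ee_rot","force","width")})
for n in("scene","top"):
    im=vision.get_image(n); save(im,n+"1.png",1.4)
    for q in("bowl_lid","bowl_lid_knob","bowl_rim","bowl","block","case_lid_grip","case_lid","case"):
        for r in cut_out(q,im)[:3]:
            p,v,u=world(im,r["mask"])
            print(n,q,round(r["confidence"],2),np.round(r["point"]),len(p),*(np.round(np.percentile(p,[2,50,98],axis=0),3).tolist() if len(p) else []))
E
```

```text
0.0188 {'clock': np.float64(0.0), 'position': array([0.17 , 0.601, 0.226]), 'ee_rot': array([-4.320e-01, -3.112e+00,  2.000e-03]), 'force': array([ 0.275, -0.369, -0.703]), 'width': np.float64(1.004)}
scene bowl_lid 0.97 [181. 382.] 542 [0.544, 0.407, 0.008] [0.607, 0.458, 0.011] [0.659, 0.518, 0.046]
scene bowl_lid 0.93 [382. 207.] 2771 [0.661, -0.509, 0.008] [0.723, -0.456, 0.011] [0.775, -0.394, 0.047]
scene bowl_lid 0.75 [226. 278.] 1014 [0.494, -0.077, 0.062] [0.558, -0.026, 0.066] [0.611, 0.04, 0.101]
scene bowl_lid_knob 0.96 [180. 384.] 597 [0.544, 0.407, 0.0] [0.607, 0.459, 0.011] [0.66, 0.537, 0.046]
scene bowl_lid_knob 0.79 [230. 278.] 984 [0.495, -0.075, 0.063] [0.558, -0.026, 0.066] [0.611, 0.037, 0.101]
scene bowl_lid_knob 0.68 [217. 222.] 859 [0.277, -0.106, 0.0] [0.356, -0.055, 0.011] [0.407, 0.01, 0.046]
scene bowl_rim 0.6 [244. 280.] 326 [0.531, -0.076, 0.015] [0.586, -0.059, 0.04] [0.609, -0.009, 0.057]
scene bowl 0.65 [246. 279.] 265 [0.539, -0.076, 0.018] [0.589, -0.057, 0.04] [0.609, -0.01, 0.054]
scene block 0.65 [197. 341.] 941 [0.502, 0.229, 0.005] [0.568, 0.2
[... 1095 characters left out ...]
0.75 [162. 421.] 1121 [0.66, -0.51, 0.003] [0.714, -0.451, 0.01] [0.774, -0.396, 0.046]
top block 0.62 [208. 187.] 1248 [0.496, 0.231, 0.009] [0.55, 0.292, 0.037] [0.605, 0.356, 0.043]
top block 0.51 [287. 216.] 292 [0.29, 0.161, -0.002] [0.309, 0.211, 0.021] [0.327, 0.289, 0.029]
top case_lid_grip 0.84 [206. 371.] 1873 [0.5, -0.361, 0.041] [0.557, -0.278, 0.048] [0.612, -0.195, 0.076]
top case_lid_grip 0.32 [237. 326.] 170 [0.408, -0.154, -0.001] [0.469, -0.145, 0.006] [0.528, -0.139, 0.013]
top case_lid 0.8 [208. 369.] 2005 [0.499, -0.363, 0.035] [0.555, -0.277, 0.048] [0.615, -0.194, 0.073]
top case 0.65 [206. 370.] 2030 [0.497, -0.363, 0.017] [0.554, -0.277, 0.048] [0.614, -0.193, 0.073]
```

View pics/scene1.png

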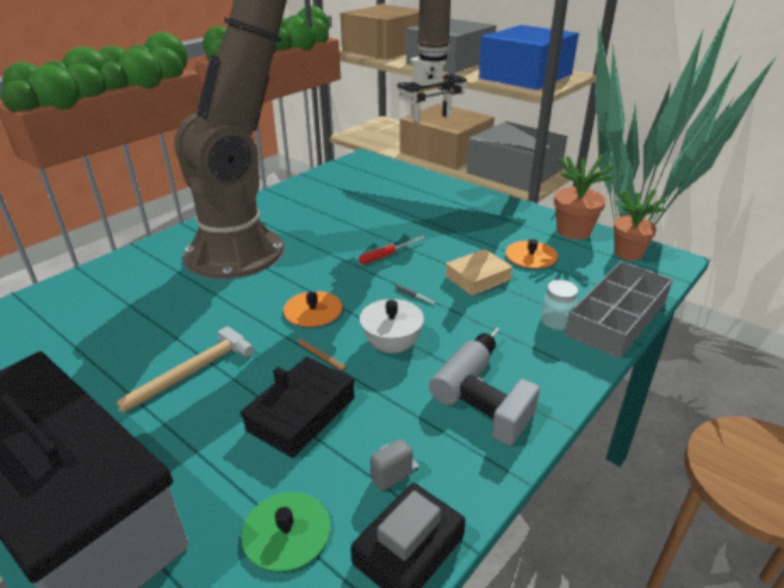

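View pics/top1.png

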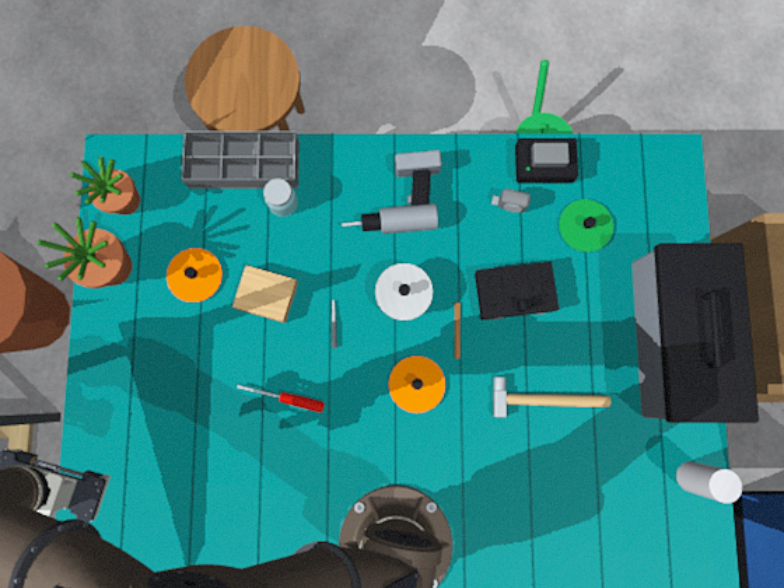

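Both views show four lids: orange at scene (313,308) and (531,252), green at (286,530), and the silver one on the bowl at scene (391,318) / top (404,291). The silver one fits: it is aluminium, sits on the bowl and is about 66 mm up. The case is at scene (300,405) with its fin at (280,378), and the block is at (478,270).

Run:
```python
from h import *
P={}
for n in("scene","top"):
    im=vision.get_image(n)
    if n=="scene": save(im,"crop1.png",4,(180,330,160,310))
    p,v,u=world(im); P[n]=p
    def box(c,r,z0,z1): return p[(np.hypot(*(p[:,:2]-c).T)<r)&(p[:,2]>z0)&(p[:,2]<z1)]
    k=box([.553,-.022],.06,.078,.12); print(n,"knob",len(k),np.round(np.percentile(k,[2,50,98],axis=0),4).tolist(), np.round(cv2.minEnclosingCircle(k[:,:2].astype(np.float32)),4) if 0 else cv2.minEnclosingCircle(k[:,:2].astype(np.float32)))
    pl=box([.553,-.022],.08,.055,.07); print(" plate",cv2.minEnclosingCircle(pl[:,:2].astype(np.float32)),np.median(pl[:,2]))
    b=box([.553,.292],.09,.032,.046); print(" block",cv2.minAreaRect(b[:,:2].astype(np.float32)),np.median(b[:,2]))
    c=box([.56,-.28],.115,.043,.053); print(" case",cv2.minAreaRect(c[:,:2].astype(np.float32)),np.median(c[:,2]))
    f=box([.56,-.28],.115,.058,.1); print(" fin",len(f),cv2.minAreaRect(f[:,:2].astype(np.float32)),np.round(np.percentile(f,[2,50,98],axis=0),4).tolist())
    o=p[(p[:,0]>.3)&(p[:,0]<.85)&(abs(p[:,1])<.6)]
```

```text
scene knob 93 [[0.5416, -0.033, 0.0804], [0.5562, -0.0256, 0.0971], [0.5648, -0.0092, 0.1035]] ((0.5537174344062805, -0.01772013120353222), 0.015713011845946312)
 plate ((0.5523303747177124, -0.01946917362511158), 0.06588682532310486) 0.06540071669932224
 block ((0.5539136528968811, 0.29633399844169617), (0.12475187331438065, 0.10484205186367035), 72.30036163330078) 0.038949412852745224
 case ((0.5569806694984436, -0.2760118842124939), (0.11812596768140793, 0.17611870169639587), 6.511171340942383) 0.04915878662242862
 fin 111 ((0.5200044512748718, -0.2801641523838043), (0.02417060360312462, 0.017173800617456436), 2.3099119663238525) [[0.509, -0.2885, 0.0593], [0.5236, -0.2841, 0.0765], [0.5309, -0.2742, 0.0866]]
top knob 60 [[0.5383, -0.0318, 0.0825], [0.549, -0.0211, 0.0987], [0.5614, -0.0104, 0.104]] ((0.5503783822059631, -0.021825848147273064), 0.012692352756857872)
 plate ((0.5507262349128723, -0.02195589616894722), 0.06410204619169235) 0.06342166962603868
 block ((0.5516436696052551, 0.2945075035095215), (0.12096887826919556, 0.09999077022075653), 74.12168884277344) 0.03721250643221363
 case ((0.5566009283065796, -0.2786174416542053), (0.11399437487125397, 0.17516063153743744), 6.602204322814941) 0.047863621021396296
 fin 50 ((0.517899751663208, -0.29216235876083374), (0.023507295176386833, 0.03237517550587654), 1.8729864358901978) [[0.5058, -0.2903, 0.0588], [0.5165, -0.2812, 0.0814], [0.5293, -0.2759, 0.0881]]
```

View pics/crop1.png

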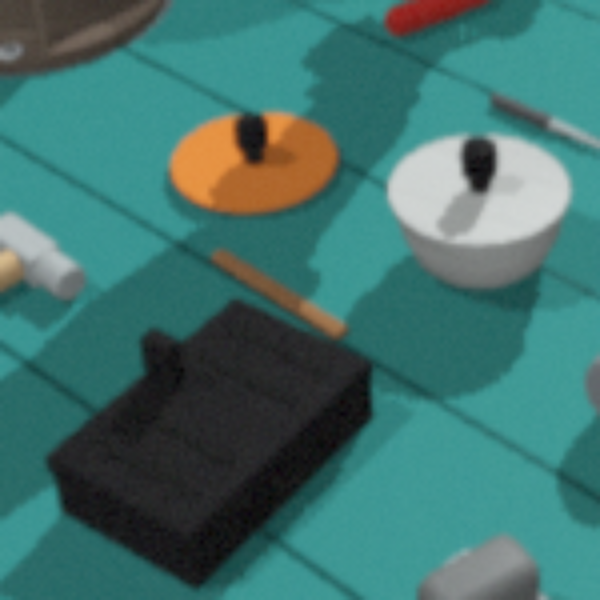

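The crop confirms it: the silver lid on the bowl is the target (crop 480,190), with its black knob at about (0.551, -0.021, 0.088). The case fin is on the robot's side of the case (crop 160,360), at about (0.517, -0.281), and the case is turned 6.5°. I'm moving above the knob.

play_rows(
  increments="-2.7 -2.5 0 0 1; -2.7 -2.5 0 0 1; -2.7 -2.5 0 0 1; -2.7 -2.5 0 0 1; -2.7 -2.5 0 0 1",
)

```text
clock: 1.42
position: [0.2668, 0.4428, 0.2268]
ee_rot: [0.432, 3.112, 0.001]
force: [0.4, -0.4, -0.2]
width: 0.998
gripper_force: 0.0
```

play_rows(
  increments="-2.7 -2.5 0 0 1; -2.7 -2.5 0 0 1; -2.7 -2.5 0 0 1; -2.7 -2.5 0 0 1; -2.7 -2.5 0 0 1",
)

```text
clock: 1.83
position: [0.3626, 0.2857, 0.227]
ee_rot: [0.432, 3.111, 0.001]
force: [0.7, 0.2, -0.4]
width: 0.998
gripper_force: 0.0
```

play_rows(
  increments="-2.7 -2.5 0 0 1; -2.7 -2.5 0 0 1; -2.7 -2.5 0 0 1; -2.7 -2.5 0 0 1; -2.7 -2.5 0 0 1",
)

```text
clock: 2.25
position: [0.4585, 0.1286, 0.2271]
ee_rot: [0.432, 3.111, 0.001]
force: [1.1, 0.8, 0.3]
width: 1.0
gripper_force: 0.0
```

play_rows(
  increments="-2.7 -2.5 0 0 1; -2.7 -2.5 0 0 1; -2.7 -2.5 0 0 1; 0 0 0 0 1; 0 0 0 0 1",
)

```text
clock: 2.67
position: [0.516, 0.0337, 0.2268]
ee_rot: [0.439, 3.11, -0.001]
force: [0.3, 0.1, 0.2]
width: 1.004
gripper_force: 0.0
```

```bash
cat >> h.py <<'E'
def wworld(im, mask=None):
    z=im["z_map"]; K=im["mtx"]; T=im["cam_to_world"]
    v,u=np.nonzero((z>0)&(mask if mask is not None else True)); d=z[v,u]
    a=(u-K[0,2])/K[0,0]; b=(v-K[1,2])/K[1,1]; r=np.hypot(a,b)+1e-9
    t=np.tan(np.minimum(r,1.4))/r
    return (T@np.c_[a*t*d,-b*t*d,-d,np.ones_like(d)].T).T[:,:3],v,u
def go(target, yaw=None):
    """remaining shift in tool axes, cm, and turn about tool z, deg, for grasp point at target"""
    s=arm.observe(); M=R.from_rotvec(s["ee_rot"]).as_matrix()
    g=s["position"]-M[:,2]*arm.hold_point_z
    print("grasp pt",np.round(g,4),"tool shift cm",np.round(M.T@(np.array(target)-g)*100,2),"y-dir deg",round(np.degrees(np.arctan2(M[1,1],M[0,1])),2),"t",s["clock"])
E
python3 - <<'E'
from h import *
im=vision.get_image("wrist"); save(im,"w1.png",1)
p,v,u=wworld(im)
def box(c,r,z0,z1): return p[(np.hypot(*(p[:,:2]-c).T)<r)&(p[:,2]>z0)&(p[:,2]<z1)]
k=box([.551,-.021],.04,.09,.12); print(len(k),cv2.minEnclosingCircle(k[:,:2].astype(np.float32)),np.percentile(k[:,2],[50,90]))
pl=box([.551,-.021],.09,.055,.07); print(cv2.minEnclosingCircle(pl[:,:2].astype(np.float32)),np.median(pl[:,2]))
go([.551,-.021,.089])
E
```

```text
592 ((0.5496886968612671, -0.018866561353206635), 0.013117095455527306) [0.09960787 0.10060641]
((0.5484679937362671, -0.018607357516884804), 0.0638136938214302) 0.06405516106528492
grasp pt [0.5153 0.0356 0.2454] tool shift cm [-4.99 -4.47 15.64] y-dir deg 74.09 t 2.7167
```

play_rows(
  increments="-2.4 -2.2 1 0 1; -2.4 -2.2 2 0 1; 0 0 2.5 0 1; 0 0 2.5 0 1; 0 0 0 0 1",
)

```text
clock: 3.13
position: [0.5464, -0.0178, 0.1427]
ee_rot: [-0.428, -3.105, 0.001]
force: [-0.9, 0.5, 0.2]
width: 1.002
gripper_force: 0.0
```

Run:
```python
from h import *
im=vision.get_image("wrist")
p,v,u=wworld(im)
def box(c,r,z0,z1): return p[(np.hypot(*(p[:,:2]-c).T)<r)&(p[:,2]>z0)&(p[:,2]<z1)]
k=box([.551,-.021],.03,.09,.12); print(len(k),cv2.minEnclosingCircle(k[:,:2].astype(np.float32)),np.percentile(k[:,2],[50,90]))
go([.550,-.020,.089])
```

```text
1208 ((0.5497342348098755, -0.019244592636823654), 0.01309893187135458) [0.09976292 0.10069987]
grasp pt [ 0.5475 -0.0177  0.1637] tool shift cm [-0.34 -0.14  7.47] y-dir deg 74.3 t 3.1833
```

play_rows(
  increments="-0.25 -0.15 2.2 0 1; 0 0 2.2 0 1; 0 0 1.5 0 1; 0 0 1.1 0 1; 0 0 0 0 1",
  grip_force=25,
)

```text
clock: 3.6
position: [0.5509, -0.0202, 0.0762]
ee_rot: [-0.429, -3.111, -0.001]
force: [-0.5, -0.3, 0.5]
width: 0.998
gripper_force: 0.0
```

Run:
```python
from h import *
go([.550,-.0195,.089])
```

```text
grasp pt [ 0.5509 -0.0202  0.095 ] tool shift cm [0.11 0.04 0.6 ] y-dir deg 74.3 t 3.6
```

play_rows(
  increments="0.1 0 0.55 0 1; 0 0 0 0 0.2; 0 0 0 0 -0.3; 0 0 0 0 -1; 0 0 0 0 -1",
)

```text
clock: 4.02
position: [0.551, -0.0212, 0.0719]
ee_rot: [0.432, 3.111, 0.001]
force: [-0.8, -0.7, -0.3]
width: 0.762
gripper_force: 0.0
```

play_rows(
  increments="0 0 0 0 -1; 0 0 0 0 -1; 0 0 0 0 -1; 0 0 0 0 -1; 0 0 0 0 -1",
)

```text
clock: 4.43
position: [0.5505, -0.0212, 0.0712]
ee_rot: [-0.432, -3.112, -0.0]
force: [0.4, -0.8, -0.1]
width: 0.396
gripper_force: 0.0
```

play_rows(
  increments="0 0 0 0 -1; 0 0 0 0 -1; 0 0 0 0 -1; 0 0 0 0 -1; 0 0 0 0 -1",
)

```text
clock: 4.85
position: [0.5505, -0.0212, 0.0712]
ee_rot: [-0.432, -3.112, -0.0]
force: [0.2, 1.7, -0.2]
width: 0.276
gripper_force: 25.0
```

play_rows(
  increments="0 0 -0.3 0 -1; 0 0 -0.5 0 -1; 0 0 -1 0 -1; 0 0 -1.5 0 -1; 0 0 -1.5 0 -1",
)

```text
clock: 5.27
position: [0.5503, -0.0214, 0.1203]
ee_rot: [-0.432, -3.111, 0.0]
force: [0.9, -1.1, -2.2]
width: 0.276
gripper_force: 25.0
```

Run:
```python
from h import *
im=vision.get_image("wrist"); save(im,"w2.png",1.2)
im=vision.get_image("scene"); 
p,v,u=world(im)
def box(c,r,z0,z1): return p[(np.hypot(*(p[:,:2]-c).T)<r)&(p[:,2]>z0)&(p[:,2]<z1)]
s=arm.observe(); print(s["force"],s["width"],s["gripper_force"])
print(np.histogram(box([.55,-.02],.08,.03,.16)[:,2],13,(.03,.16))[0])
# same shift of the block with a little tolerance
b=box([.553,.295],.09,.032,.046); print(cv2.minAreaRect(b[:,:2].astype(np.float32)))
go([.5525,.295,.1275])
```

```text
[ 1.25006172 -0.03449756 -0.60856909] 0.276850739397187 24.999820590019226
[131 139 151  48   0   0   0   0 759  35  56  67  90]
((0.5526031255722046, 0.2963326871395111), (0.12461221218109131, 0.10446725785732269), 73.25535583496094)
grasp pt [ 0.5522 -0.0214  0.1409] tool shift cm [ 8.6  30.45  1.35] y-dir deg 74.18 t 5.3667
```

View pics/w2.png

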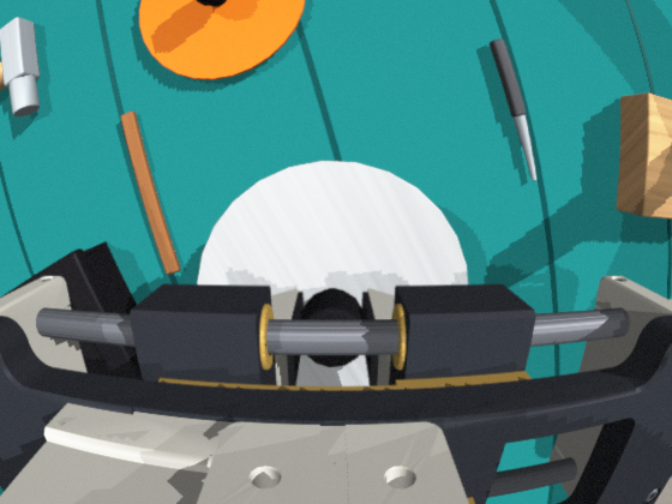

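The lid is held level: the white plate is around (335,230) and the knob is between the fingers at (335,315). Moving over the block.

play_rows(
  increments="0.4 1.5 0 0 -1; 0.8 2.8 0 0 -1; 1 3.5 0 0 -1; 1 3.5 0 0 -1; 1 3.5 0 0 -1",
)

```text
clock: 5.78
position: [0.55, 0.134, 0.1191]
ee_rot: [-0.433, -3.111, -0.0]
force: [2.0, 0.2, -1.8]
width: 0.277
gripper_force: 25.0
```

play_rows(
  increments="1 3.5 0 0 -1; 1 3.5 0 0 -1; 1 3.5 0 0 -1; 0.7 2.5 0 0 -1; 0.4 1.5 0 0 -1",
)

```text
clock: 6.2
position: [0.5492, 0.2878, 0.1187]
ee_rot: [-0.425, -3.112, -0.002]
force: [0.2, 0.3, -1.4]
width: 0.277
gripper_force: 25.0
```

play_rows(
  increments="0.2 0.6 0 0 -1; 0 0 0 0 -1; 0 0 0 0 -1",
)

```text
clock: 6.45
position: [0.5505, 0.2874, 0.1191]
ee_rot: [0.435, 3.111, -0.002]
force: [0.4, -1.4, -2.5]
width: 0.277
gripper_force: 25.0
```

Run:
```python
from h import *
im=vision.get_image("wrist"); 
p,v,u=wworld(im)
def box(c,r,z0,z1): return p[(np.hypot(*(p[:,:2]-c).T)<r)&(p[:,2]>z0)&(p[:,2]<z1)]
q=box([.5525,.295],.09,.10,.125); print(cv2.minEnclosingCircle(q[:,:2].astype(np.float32)),np.median(q[:,2]))
b=box([.5525,.295],.09,.032,.046); print(len(b),cv2.minAreaRect(b[:,:2].astype(np.float32)))
go([.5525,.2955,.075])
```

```text
((0.5388349294662476, 0.2912573218345642), 0.06298805773258209) 0.11186598016003427
336 ((0.5049481987953186, 0.31199127435684204), (0.119715616106987, 0.017107464373111725), 66.63420104980469)
grasp pt [0.5507 0.2868 0.138 ] tool shift cm [0.07 0.89 6.3 ] y-dir deg 74.04 t 6.5
```

play_rows(
  increments="0 0.85 1 0 -1; 0 0 1.5 0 -1; 0 0 1.5 0 -1; 0 0 1 0 -1; 0 0 0 0 -1",
)

```text
clock: 6.92
position: [0.5513, 0.2962, 0.0666]
ee_rot: [-0.434, -3.109, 0.004]
force: [-0.8, -0.2, -1.4]
width: 0.275
gripper_force: 25.0
```

Run:
```python
from h import *
go([.5515,.295,.0745])
```

```text
grasp pt [0.5514 0.2962 0.0854] tool shift cm [-0.05 -0.11  1.09] y-dir deg 74.12 t 6.9167
```

play_rows(
  increments="0 -0.1 0.4 0 -1; 0 0 0.3 0 -1; 0 0 0.2 0 -1; 0 0 0 0 -1; 0 0 0 0 -1",
)

```text
clock: 7.33
position: [0.5524, 0.2969, 0.0606]
ee_rot: [0.432, 3.111, 0.001]
force: [-0.2, -0.3, -1.8]
width: 0.278
gripper_force: 25.0
```

play_rows(
  increments="0 0 0.2 0 -1; 0 0 0 0 -1; 0 0 0 0 -1",
)

```text
clock: 7.58
position: [0.5522, 0.2969, 0.0583]
ee_rot: [0.432, 3.112, 0.0]
force: [0.0, 0.3, -1.4]
width: 0.275
gripper_force: 25.0
```

play_rows(
  increments="0 -0.1 0.2 0 -1; 0 0 0 0 -1; 0 0 0 0 -1",
)

```text
clock: 7.83
position: [0.5518, 0.2957, 0.0561]
ee_rot: [-0.432, -3.112, 0.0]
force: [-0.6, -0.7, -1.7]
width: 0.276
gripper_force: 25.0
```

play_rows(
  increments="0 0 0.1 0 -1; 0 0 0 0 -1; 0 0 0 0 -1",
)

```text
clock: 8.08
position: [0.5519, 0.2959, 0.0552]
ee_rot: [-0.432, -3.112, 0.0]
force: [-1.0, 0.6, -1.2]
width: 0.276
gripper_force: 25.0
```

play_rows(
  increments="0 0 0.1 0 -1; 0 0 0 0 -1; 0 0 0 0 -1",
)

```text
clock: 8.33
position: [0.552, 0.296, 0.055]
ee_rot: [0.432, 3.112, 0.001]
force: [-2.7, -0.8, 5.2]
width: 0.281
gripper_force: 25.0
```

Contact is felt (force went from -1.5 to +5 N). Releasing.

play_rows(
  increments="0 0 0 0 -0.3; 0 0 0 0 -0.2; 0 0 0 0 0; 0 0 0 0 0.5; 0 0 0 0 1",
)

```text
clock: 8.75
position: [0.552, 0.2959, 0.0542]
ee_rot: [0.432, 3.112, 0.0]
force: [0.4, 0.6, -0.0]
width: 0.567
gripper_force: 0.0
```

play_rows(
  increments="0 0 0 0 1; 0 0 0 0 1; 0 0 0 0 1; 0 0 0 0 1; 0 0 0 0 1",
)

```text
clock: 9.17
position: [0.552, 0.2958, 0.0542]
ee_rot: [0.432, 3.112, 0.0]
force: [-0.4, -0.2, -0.5]
width: 0.93
gripper_force: 0.0
```

play_rows(
  increments="0 0 -1 0 1; 0 0 -2 0 1; 0 0 -3 0 1; 0 0 -3 0 1; 0 0 -3 0 1",
)

```text
clock: 9.58
position: [0.5518, 0.2956, 0.1763]
ee_rot: [0.432, 3.112, -0.0]
force: [-0.7, -0.3, -0.9]
width: 0.996
gripper_force: 0.0
```

Run:
```python
from h import *
for n in("top","scene"):
    im=vision.get_image(n); save(im,n+"2.png",1.4)
    p,v,u=world(im)
    def box(c,r,z0,z1): return p[(np.hypot(*(p[:,:2]-c).T)<r)&(p[:,2]>z0)&(p[:,2]<z1)]
    q=box([.552,.295],.08,.044,.055); print(len(q),cv2.minEnclosingCircle(q[:,:2].astype(np.float32)),np.median(q[:,2]))
    A=np.c_[q[:,:2],np.ones(len(q))]; print("tilt",np.linalg.lstsq(A,q[:,2],rcond=None)[0][:2])
    f=box([.517,-.281],.03,.07,.1); print(np.median(f,axis=0))
# joint plan for fin
th=np.radians(6.5); ax=np.array([np.cos(th),np.sin(th),0]); go([.517,-.281,.13])
```

```text
331 ((0.5370652079582214, 0.276529997587204), 0.057502735406160355) 0.04745753010888598
tilt [0.0091924  0.00347578]
[ 0.51706784 -0.28211673  0.08203173]
580 ((0.5530677437782288, 0.29706862568855286), 0.0660594031214714) 0.04931364367123248
tilt [-0.00216437 -0.00129968]
[ 0.5218581  -0.2831753   0.08206365]
grasp pt [0.5547 0.2969 0.1992] tool shift cm [-12.1  -56.67   6.6 ] y-dir deg 74.17 t 9.6833
```

View pics/scene2.png

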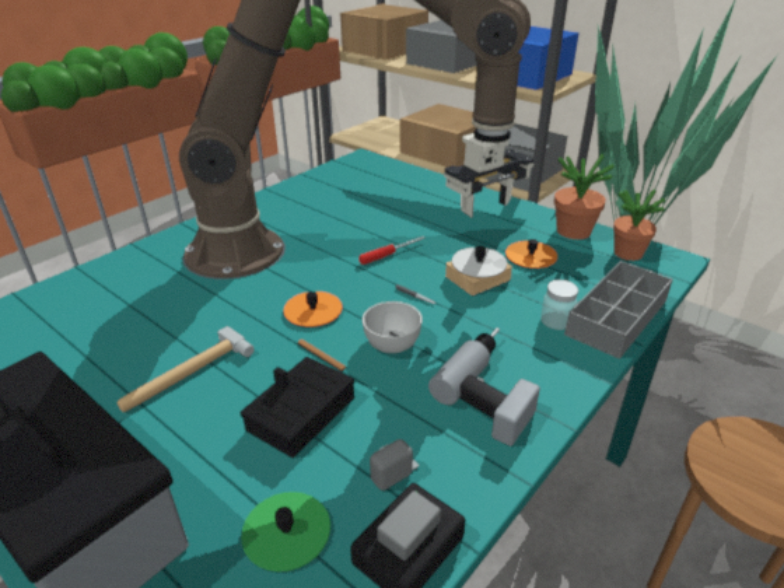

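The silver lid is flat and centred on the block (480,262), the bowl is open and unmoved at (392,328), and the case is still shut. On to the case fin.

play_rows(
  increments="-0.4 -1.8 0 0 1; -0.7 -3.3 0 0 1; -0.8 -3.7 0 0 1; -0.8 -3.7 0 0 1; -0.8 -3.7 0 0 1",
)

```text
clock: 10.1
position: [0.5404, 0.1281, 0.1739]
ee_rot: [-0.432, -3.111, 0.001]
force: [1.4, -0.5, -0.6]
width: 0.999
gripper_force: 0.0
```

play_rows(
  increments="-0.8 -3.7 0 0 1; -0.8 -3.7 0 0 1; -0.8 -3.7 0 0 1; -0.8 -3.7 0 0 1; -0.8 -3.7 0 0 1",
)

```text
clock: 10.52
position: [0.5283, -0.0608, 0.174]
ee_rot: [-0.432, -3.111, 0.0]
force: [1.2, -0.4, 0.4]
width: 1.003
gripper_force: 0.0
```

play_rows(
  increments="-0.8 -3.7 0 0 1; -0.8 -3.7 0 0 1; -0.8 -3.7 0 0 1; -0.8 -3.7 0 0 1; -0.8 -3.7 0 0 1",
)

```text
clock: 10.93
position: [0.5162, -0.2494, 0.1739]
ee_rot: [-0.432, -3.111, -0.0]
force: [1.1, 0.1, -0.6]
width: 1.002
gripper_force: 0.0
```

play_rows(
  increments="0 0 0 -5.6 1; 0 0 0 -5.6 1; 0 0 0 -5.6 1; 0 0 0 -5.5 1; 0 0 0 0 1",
)

```text
clock: 11.35
position: [0.5166, -0.2479, 0.1739]
ee_rot: [0.183, -3.135, -0.001]
force: [-0.3, -0.0, -1.3]
width: 1.0
gripper_force: 0.0
```

Run:
```python
from h import *
im=vision.get_image("wrist")
p,v,u=wworld(im)
def box(c,r,z0,z1): return p[(np.hypot(*(p[:,:2]-c).T)<r)&(p[:,2]>z0)&(p[:,2]<z1)]
f=box([.518,-.281],.04,.076,.1); print("fin",len(f),cv2.minAreaRect(f[:,:2].astype(np.float32)),np.percentile(f[:,2],[50,95]))
c=box([.556,-.278],.115,.043,.053); print("case",len(c),cv2.minAreaRect(c[:,:2].astype(np.float32)))
go([.517,-.281,.105])
```

```text
fin 512 ((0.5172130465507507, -0.28096386790275574), (0.024234475567936897, 0.013506236486136913), 6.320533275604248) [0.08333141 0.08461637]
case 13765 ((0.5390689373016357, -0.27803492546081543), (0.08082599937915802, 0.17436732351779938), 6.514633655548096)
grasp pt [ 0.5168 -0.2478  0.1928] tool shift cm [ 0.34 -3.31  8.77] y-dir deg 96.36 t 11.4
```

play_rows(
  increments="0.15 -1.6 1 0 1; 0.15 -1.7 2 0 1; 0 0 2.5 0 1; 0 0 2 0 1; 0 0 1 0 1",
)

```text
clock: 11.82
position: [0.5166, -0.2801, 0.0867]
ee_rot: [0.171, -3.133, -0.002]
force: [0.7, -0.2, -0.5]
width: 0.998
gripper_force: 0.0
```

Run:
```python
from h import *
go([.5172,-.281,.076])
```

```text
grasp pt [ 0.5167 -0.2801  0.1055] tool shift cm [-0.05 -0.1   2.95] y-dir deg 96.26 t 11.8167
```

play_rows(
  increments="-0.05 -0.1 1.2 0 1; 0 0 0.9 0 1; 0 0 0.5 0 1; 0 0 0 0 1; 0 0 0 0 1",
  grip_force=15,
)

```text
clock: 12.23
position: [0.5193, -0.2815, 0.0636]
ee_rot: [-0.178, 3.136, -0.0]
force: [0.3, -0.4, -0.1]
width: 0.998
gripper_force: 0.0
```

play_rows(
  increments="0 0 0 0 -0.2; 0 0 0 0 -1; 0 0 0 0 -1; 0 0 0 0 -1; 0 0 0 0 -1",
)

```text
clock: 12.65
position: [0.5192, -0.2815, 0.0635]
ee_rot: [-0.178, 3.136, -0.0]
force: [0.2, 0.0, 0.9]
width: 0.686
gripper_force: 0.0
```

play_rows(
  increments="0 0 0 0 -1; 0 0 0 0 -1; 0 0 0 0 -1; 0 0 0 0 -1; 0 0 0 0 -1",
)

```text
clock: 13.07
position: [0.519, -0.2814, 0.0632]
ee_rot: [0.178, -3.137, -0.0]
force: [0.5, -0.6, 0.1]
width: 0.323
gripper_force: 0.0
```

play_rows(
  increments="0 0 0 0 -1; 0 0 0 0 -1; 0 0 0 0 -1; 0 0 0 0 -1; 0 0 0 0 -1",
)

```text
clock: 13.48
position: [0.5191, -0.2817, 0.0632]
ee_rot: [-0.178, 3.136, -0.001]
force: [0.9, -1.7, -1.3]
width: 0.149
gripper_force: 15.0
```

Run:
```python
from h import *
go([.5172,-.281,.075]); s=arm.observe(); print(s["width"],s["gripper_force"],s["force"])
# tool-frame arc table: hinge 95 back, grip 95/40
import math
s_=lambda t:(-95*math.cos(t)+40*math.sin(t), 95*math.sin(t)+40*math.cos(t))
a=[s_(math.radians(d)) for d in range(0,64,4)]
for i in range(1,16): print(4*i, "x %.2f z %.2f"%(-(a[i][0]-a[i-1][0])/10,-(a[i][1]-a[i-1][1])/10))
print(a[-1][0]-a[0][0],a[-1][1]-a[0][1])
```

```text
grasp pt [ 0.5191 -0.2817  0.082 ] tool shift cm [0.18 0.09 0.7 ] y-dir deg 96.48 t 13.4833
0.14897630293015668 15.000151544809341 [ 0.93133442 -1.69747076 -1.27475976]
4 x -0.30 z -0.65
8 x -0.35 z -0.63
12 x -0.39 z -0.60
16 x -0.43 z -0.58
20 x -0.47 z -0.54
24 x -0.51 z -0.51
28 x -0.54 z -0.47
32 x -0.57 z -0.43
36 x -0.60 z -0.39
40 x -0.63 z -0.35
44 x -0.65 z -0.31
48 x -0.67 z -0.26
52 x -0.69 z -0.21
56 x -0.70 z -0.16
60 x -0.71 z -0.11
82.14101615137753 62.272413359521664
```

The grasp is 7 mm too high on the fin, so I'm regripping lower.

play_rows(
  increments="0 0 0 0 -0.2; 0 0 0 0 -0.2; 0 0 0 0 -0.2; 0 0 0 0 -0.2; 0.15 0 0.4 0 -0.2",
)

```text
clock: 13.9
position: [0.5182, -0.2816, 0.0597]
ee_rot: [-0.178, 3.135, -0.001]
force: [0.8, -0.6, 0.2]
width: 0.393
gripper_force: 0.0
```

play_rows(
  increments="0 0 0.25 0 -0.2; 0 0 0 0 -0.2; 0 0 0 0 -0.2; 0 0 0 0 -0.2; 0 0 0 0 -0.2",
)

```text
clock: 14.32
position: [0.5176, -0.2816, 0.0567]
ee_rot: [-0.178, 3.136, -0.0]
force: [0.2, -0.5, 0.0]
width: 0.395
gripper_force: 0.0
```

Run:
```python
from h import *
go([.5172,-.281,.075])
```

```text
grasp pt [ 0.5176 -0.2816  0.0755] tool shift cm [0.03 0.06 0.05] y-dir deg 96.49 t 14.3167
```

play_rows(
  increments="0 0 0 0 -1; 0 0 0 0 -1; 0 0 0 0 -1; 0 0 0 0 -1; 0 0 0 0 -1",
  grip_force=15,
)

```text
clock: 14.73
position: [0.5176, -0.2819, 0.0568]
ee_rot: [-0.178, 3.136, -0.001]
force: [-0.6, -1.0, 0.1]
width: 0.148
gripper_force: 15.0
```

play_rows(
  increments="0 0 0 0 -1; 0 0 0 0 -1; 0 0 0 0 -1",
)

```text
clock: 14.98
position: [0.5176, -0.2819, 0.0568]
ee_rot: [-0.178, 3.136, -0.001]
force: [0.9, -2.5, 0.0]
width: 0.15
gripper_force: 15.0
```

play_rows(
  increments="-0.3 0 -0.65 0 -1; -0.35 0 -0.63 0 -1; -0.39 0 -0.6 0 -1; -0.43 0 -0.58 0 -1; 0 0 0 0 -1",
)

```text
clock: 15.4
position: [0.5328, -0.2801, 0.0828]
ee_rot: [-0.178, 3.136, -0.001]
force: [-3.3, -2.1, 4.5]
width: 0.147
gripper_force: 15.0
```

```bash
cat > ang.py <<'E'
from h import *
s=arm.observe(); M=R.from_rotvec(s["ee_rot"]).as_matrix(); g=s["position"]-M[:,2]*arm.hold_point_z
th=np.radians(6.5); a=np.array([np.cos(th),np.sin(th),0]); H=np.array([.5172+.095*a[0],-.281+.095*a[1],.034])
d=g-H; x=d@a; print("grip ang",np.degrees(np.arctan2(d[2],-x)-np.arctan2(40,95)),"r",np.hypot(x,d[2]),"F",s["force"],s["width"])
for n in("scene","top"):
    im=vision.get_image(n); p,v,u=world(im); q=p-H
    lx=q@a; ly=q@np.array([-a[1],a[0],0]); 
    m=(abs(ly)<.084)&(abs(ly)>.04)&(lx>-.12)&(lx<-.005)&(q[:,2]>.018)&(q[:,2]<.14)
    X=lx[m];Z=q[m,2]
    # top face line: robust fit
    if m.sum()>30:
        best=max(np.radians(np.arange(0,90,.5)),key=lambda t:np.sum(abs(X*np.sin(t)+Z*np.cos(t)-.014)<.003))
        print(n,m.sum(),"lid angle",np.degrees(best),np.sum(abs(X*np.sin(best)+Z*np.cos(best)-.014)<.003))
    im_=im
    if n=="scene": import sys; len(sys.argv)>1 and save(im,sys.argv[1],4,(180,330,120,310))
E
python3 ang.py
```

```text
grip ang 17.595010939431766 r 0.10426129017728837 F [-3.29854867 -2.11964901  4.49920427] 0.14747559887909079
scene 1411 lid angle 18.0 1092
top 166 lid angle 17.0 94
```

The lid angle follows the grip (about 17.5°). Continuing along the arc.

play_rows(
  increments="-0.47 0 -0.54 0 -1; -0.51 0 -0.51 0 -1; -0.54 0 -0.47 0 -1; -0.57 0 -0.43 0 -1; 0 0 0 0 -1",
)

```text
clock: 15.92
position: [0.5547, -0.2776, 0.1021]
ee_rot: [-0.179, 3.135, -0.001]
force: [-2.6, -2.9, 4.4]
width: 0.155
gripper_force: 15.0
```

```bash
python3 ang.py
```

```text
grip ang 33.71069739081312 r 0.10412578285917226 F [-2.5765613  -2.93491411  4.43963032] 0.1545279747739202
scene 1269 lid angle 34.0 1130
top 151 lid angle 31.5 101
```

play_rows(
  increments="-0.6 0 -0.39 0 -1; -0.63 0 -0.35 0 -1; -0.65 0 -0.31 0 -1; -0.67 0 -0.26 0 -1; 0 0 0 0 -1",
)

```text
clock: 16.43
position: [0.5805, -0.2746, 0.1147]
ee_rot: [-0.18, 3.134, -0.002]
force: [-2.0, -3.8, 2.8]
width: 0.149
gripper_force: 15.0
```

```bash
python3 ang.py
```

```text
grip ang 49.643437231526626 r 0.10435589838533116 F [-1.99660518 -3.81713768  2.75660827] 0.14945844141464018
scene 1095 lid angle 49.5 1012
top 132 lid angle 48.00000000000001 102
```

play_rows(
  increments="-0.69 0 -0.21 0 -1; -0.7 0 -0.16 0 -1; -0.5 0 -0.08 0 -1; 0 0 0 0 -1; 0 0 0 0 -1",
  grip_force=20,
)

```text
clock: 16.95
position: [0.5977, -0.2726, 0.1186]
ee_rot: [-0.178, 3.136, -0.0]
force: [-0.5, -4.2, 1.8]
width: 0.154
gripper_force: 20.0
```

```bash
python3 ang.py end.png
```

```text
grip ang 59.40766380062074 r 0.10437799367146475 F [-0.48984531 -4.20187463  1.81003878] 0.15389646700135634
scene 889 lid angle 59.00000000000001 812
top 89 lid angle 57.5 73
```

View pics/end.png

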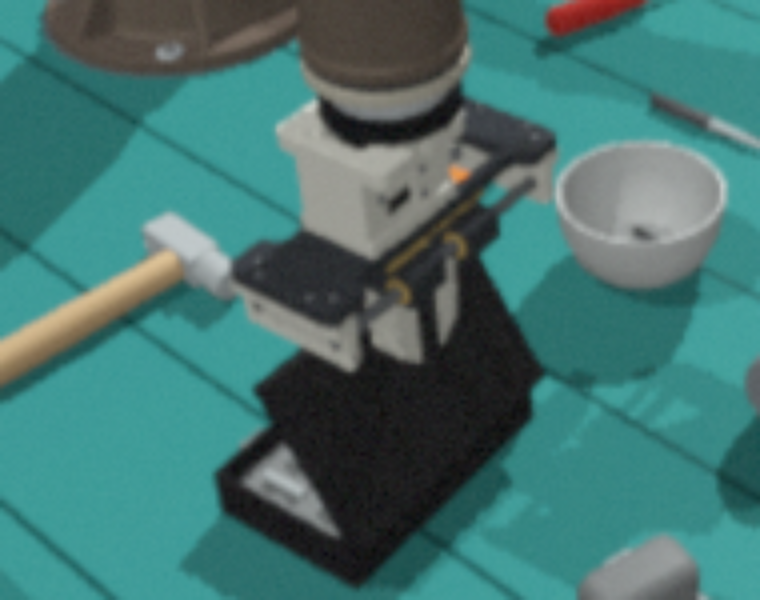

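The case lid stands at about 59° with the fin held (crop 430,310), and the bowl is untouched (640,215). Handing in.

```bash
python3 -c "
from cell import job; print(job.sign_off())"
```

```text
the job is handed in; nothing more can be done
None
```

The bowl lid is flat in the middle of the block, and the job was handed in at about 17 s with the gripper still holding the case lid about 59° open; the sign-off returned no verdict.

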